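# Slide the board tray home into its test cradle and start the test

### The arm

A 7-joint arm with a two-finger parallel gripper is mounted at the origin on the work surface. World frame = base frame: x ahead of the robot, y to its left, z up, the work surface at z = 0. Lengths are in m, angles in rad, forces in N, time in s.
With the tool pointing down it reaches from about 0.4 to 0.875 m from the base axis. Payload 6.5 kg.
Tool frame: the origin (TCP) lies between the finger pads; the fingertips stand 25 mm ahead of it and the grasp point (between the pads) lies 6 mm ahead of it; z points along the fingers, y is the line along which they close (so a half turn about z gives the same grasp; the last joint's range is limited). The gripper opens to 85 mm and grips with 20 to 120 N. Pads are 22 mm wide; open, the fingers measure 114 mm over their backs; the gripper's body (76 mm by 85 mm) begins 54 mm behind the grasp point. The pads swing forward as they close: fully open they stand 13 mm farther back than shut.
Start: joints at [1.155, 0.536, -0.004, 1.538, 0.003, 1.067, -0.071], TCP at [0.223, -0.611, 0.256] pointing down, gripper open.
Joint ranges: [-2.7, 2.7], [-0.37, 2.16], [-1.27, 1.26], [0.24, 2.4], [-1.31, 4.45], [0.19, 1.91], [-2.76, 2.76]. Speed limits (rad/s): [2.39, 2.39, 3.14, 3.14, 3.14, 3.14, 3.14].

### API

Orientations are given as a 3x3 rotation matrix whose columns are the frame's x, y, z axes.
In Python, from workcell import sense, imaging, order gives the robot as it stands.
- The arm moves only by the tool send_rows, never from a script. Its argument "series" is a list of rows, each a list of 3 entries, a list of its own where there are three numbers: the closure, from 0 (fully open) to 1 (shut), then the shift along the tool's x, y, z in units of 40 mm (1.0 is 40 mm), then the turn about the tool's z in units of 6 degrees (1.0 is 6 degrees). In form: [[gripper, [x, y, z], turn], ...]. A call has 1 to 5 rows; each row shifts and turns the commanded pose from where the row before left it, along the tool's axes as they then stand; what a row does not reach is not made up. A row lasts 1/12 s, in which the tool goes at most 41.7 mm and 7.16 degrees, less where a joint would pass 70% of its speed; a pose out of reach is approached as far as the arm can. A call is refused whole if a number of a shift passes 1 or a number of a turn 1, either way. A call with a gripper value outside its range is refused whole. The fingers move at their own pace and stop on an object; "force" is the grip in N (left out, the last holds). Time passes only in rows, so rows that do not move let the fingers close. It gives the time, the measured TCP pose, the force, the opening and the grip force at its end, in the units of the state.
- sense(): the state, without advancing time (a new reading comes with each control period).
- imaging.read_camera(name): name is "scene" or "top" or "wrist"; returns the picture (384x512x3 uint8, red, green, blue); there is no depth.
- imaging.camera_params(name): a dict with "fov_y" (degrees; the focal length in pixels is half the picture's height over the tangent of half this angle, whatever the lens; pixels are square), "cx", "cy" (the principal point, pixels), "xyz" and "attitude" of the camera in the world; the wrist camera has in their place "mount" (4x4, takes a point from camera to tool coordinates, whose origin is the TCP and whose axes are the flange's). Camera axes: x right, y down, z forward; pixel columns grow to the right and rows downward; lengths in m; the calibration is good to about 2 mm. A picture is of the moment at which its call begins: read the wrist's pose just before it. camera_params takes no time and is no camera call.
- order.close_job(): hands the job in; it is judged then, once.
The state is a dict: "clock": time; "qpos": joint angles; "dq": joint speeds; "joint_torque": joint torques, N m; "tool_pos": TCP position; "tcp_rot": TCP orientation; "force": force on the tool from outside, world axes, zero at the start; "wrist_torque": the same for the moment, N m; "gripper_width": finger opening in m; "grip_force": force on a finger pad.
Only numpy, scipy, OpenCV 4.12 (cv2) and the standard library are available. Lean on these libraries where they do the work, as an engineer would, in place of code of your own. Each camera call takes 0.05 s, during which the arm holds its last target. There are 200 camera calls.

### The job

With a fingertip, push the tray with the circuit board along the rails of the test cradle, by the raised bar at its rear end, until you feel it drop into its locating notches; then press the white start button all the way down and let go. Push only: do not lift or tip the tray, do not touch the components on the board, do not press the button before the tray has dropped in, and leave the loose parts and the screwdriver beside the cradle where they are.

Things in the scene. Friction and masses are not known exactly. Their poses are not given: they have to be found in the camera images.
- cradle: Board test cradle fixed to the bench: grey base block 154 mm wide (x), 310 mm long (y, -165 to +145 mm), 24 mm high, with steel rails on it, tops 30 mm above the bench; guide walls at x = +-65 mm, tops 46 mm up; open at -y, a 38 mm high stop wall at +y. Origin on the bench under the rails' centre line; y along the rails towards the locating end, within 0.28 rad of the robot's left (world +y).
- seat (a point): Point fixed on the cradle, axes as the cradle's, 60 mm along +y from its origin, 24 mm above the bench: here the tray's origin lies when all feet are in the locating notches (cut in the rails, 23 mm long, 6 mm deep; 2.5 mm play each way along the rails). The rails go on past it, so that the tray can be pushed 30 mm too far.
- tray: Loose black tray with a circuit board, 126 (x) x 110 (y) mm, 0.4 to 0.65 kg, y as the cradle's, on four 10 mm feet on the rails, 2 mm side play. Origin: centre, at the feet's underside: 30 mm above the bench on the rails, 24 mm once dropped in. Starts 90 to 160 mm short of the seat. Drag 2 to 5 N. The feet are staggered: it drops at the seat only, all at once, and then stops dead when pushed on.
- tray_bar (a point): Centre of the outer (rear, -y) face of the push bar across the tray's -y end, 100 mm wide, 8 mm thick; axes as the tray's. Bar and tray make one upright face from 10 to 28 mm above the tray's origin and 55 mm behind it; this point is 22 mm above that origin, so 22 mm above the rails at the start. To be pushed at its middle, towards +y.
- components: The parts on the circuit board (transformer, three capacitors, heat sink), standing up to 22 mm above the board, fixed to the tray; none nearer than 30 mm to the rear face of the push bar. Origin: on the tray's axis, 18 mm above the tray's origin (the board's top). Not to be touched.
- start_top (a point): Centre of the top of the white round start button (32 mm across) on a small grey box (66 x 60 x 30 mm, fixed) beyond the +y end of the cradle; about 48 mm above the bench. Pressed straight down.
- start (a joint): Travel of the start button: 0 up, 0.006 m fully down; springs back. It begins to move at 1.5 N and is fully down at 5 N.
- transformer: Small transformer with brass-coloured winding, 40 x 34 x 34 mm, standing beside the cradle on the side away from the robot. Loose. Origin under its centre, on the bench. To be left alone.
- heatsink: Finned aluminium heat sink, 30 x 40 x 27 mm, beside the cradle on the robot's side. Loose. Origin under its centre, on the bench. To be left alone.
- capacitor: Blue cylinder standing on end, 26 mm across, 40 mm tall, near the cradle's locating end on the robot's side. Loose. Origin under its centre, on the bench. To be left alone.
- screwdriver: Screwdriver lying flat, 150 mm long, beside the cradle on the side away from the robot. Loose. Origin under its centre, on the bench. To be left alone.
Not all that is in view belongs to the job. There is more than one size of the part that bears start_top; the job needs the smaller.

How it is judged:
On the way, in this order (a step that is already met when the one before it is completed fails the run):
1. the tray has dropped into its locating notches (z of tray in the frame of seat below 0.0025 m and y of tray in the frame of seat between -0.005 and 0.005 m and x of tray in the frame of seat between -0.005 and 0.005 m and angle between tray's own z axis and vertical below 0.04 rad), for 0.2 s.
2. the start button is pressed all the way down (value of joint start above 0.005 m), for 0.05 s.
3. the start button is let go (value of joint start below 0.002 m), for 0.1 s.
At the end, for the whole second after the job is handed in: The tray sits level (within 0.04 rad) and at rest in the notches: its origin within 5 mm of the seat along and across the rails and less than 2.5 mm above it; the start button has been pressed to more than 5 mm and is back up (below 2 mm) (all of step 1 and linear speed of tray below 0.01 m/s and value of joint start below 0.002 m); the robot touches nothing.
It fails at once if the tray is lifted more than 8 mm off the rails or tipped more than 0.2 rad (z of tray in the frame of seat above 0.014 m or angle between tray's own z axis and vertical above 0.2 rad).
It fails at once if the components on the board are touched (contact force between any of the arm, the fingers and components above 1 N).
It fails at once if the button is pressed before the tray has dropped in, or the tray leaves its notches while it is pressed (value of joint start above 0.003 m and z of tray in the frame of seat above 0.004 m).
It fails at once if a loose part or the screwdriver beside the cradle is moved more than 20 mm (distance of any of transformer, heatsink, capacitor, screwdriver from where it was at the start of the episode above 0.02 m).
It also fails if it takes over 51 s, if anything falls off the work surface, if the arm or the gripper's body presses on something with over 40 N, if the wrist force passes 120 N, or if a joint passes its speed limit or range.

## Working session

There is one attempt and no reset: what is moved stays moved. The work goes in short steps, Python scripts to look and compute and a tool call to move; the robot and the scene stay as the last step left them, time stands still between calls to the robot, and variables do not carry over. Pictures are saved under pics/ and viewed, at most 10 in all, crops included, and the job is handed in when it is done.

Besides the shell and the picture viewer there is one more tool, called after "Call:" as a command line: name --argument value ..., lists and objects as JSON in quotes. send_rows: Moves the arm, as the interface text tells. Its arguments: {"type":"object","properties":{"series":{"type":"array"},"force":{"type":"number"}},"required":["series"]}

```bash
mkdir -p pics; cat > h.py <<'E'
import numpy as np, cv2
from workcell import sense, imaging, order
def snap(n,f):
    s=sense(); im=imaging.read_camera(n); cv2.imwrite('pics/'+f,im[:,:,::-1]); return s,im
def K(n):
    p=imaging.camera_params(n); f=192/np.tan(np.radians(p['fov_y'])/2); return p,f
def ray(n,u,v,z,s=None):
    p,f=K(n); d=np.array([(u-p['cx'])/f,(v-p['cy'])/f,1])
    if n=='wrist':
        M=np.array(p['mount']); R=np.array(s['tcp_rot'])@M[:3,:3]; o=np.array(s['tool_pos'])+np.array(s['tcp_rot'])@M[:3,3]
    else: R=np.array(p['attitude']).reshape(3,3); o=np.array(p['xyz'])
    w=R@d; return o+w*(z-o[2])/w[2]
E
python3 - <<'E'
from h import *
s,a=snap('top','t.png'); _,b=snap('scene','s.png')
for n in('top','scene','wrist'): print(n,imaging.camera_params(n))
print(s)
E
```

```text
top {'fov_y': 43.849691896536996, 'cx': 259.50318828750403, 'cy': 192.19454374549736, 'xyz': array([0.47668281, 0.05677724, 0.86137835]), 'attitude': array([[-0.02308331, -0.99558016,  0.09103462],
       [-0.9996402 ,  0.02174097, -0.01570977],
       [ 0.01366116, -0.0913645 , -0.99572381]])}
scene {'fov_y': 46.794619158223, 'cx': 249.62801984203747, 'cy': 193.06975515583102, 'xyz': array([1.09322796, 0.29114485, 0.4935208 ]), 'attitude': array([[-0.44553247,  0.51808588, -0.73012865],
       [ 0.8952615 ,  0.26034822, -0.36156002],
       [ 0.00276855, -0.8147428 , -0.57981593]])}
wrist {'fov_y': 58.22276992462803, 'cx': 254.09129056254176, 'cy': 192.35039748851918, 'mount': array([[-4.65460265e-04, -9.48676717e-01, -3.16247167e-01,
         8.19086040e-02],
       [ 9.99999823e-01, -3.24188347e-04, -4.99325409e-04,
        -3.32939862e-04],
       [ 3.71174743e-04, -3.16247343e-01,  9.48676700e-01,
        -1.17115197e-01],
       [ 0.00000000e+00,  0.00000000e+00,  0.00000000e+00,
         1.00000000e+00]])}
{'clock': 0.0, 'qpos': array([ 1.15481415,  0.53717745, -0.00444395,  1.5388778 ,  0.00261534,
        1.06728165, -0.07120635]), 'dq': array([-0.00021064,  0.00223567, -0.00069452,  0.00131214,  0.00095042,
        0.00079486,  0.00050858]), 'joint_torque': array([ 3.70851412e-04, -5.83417797e+01,  1.04851864e+00, -2.59102589e+01,
        1.22498826e-02,  9.56156873e-03, -3.66498580e-05]), 'tool_pos': array([ 0.22253401, -0.61009419,  0.25540386]), 'tcp_rot': array([[ 9.39420738e-01,  3.42765449e-01, -7.23846303e-04],
       [ 3.42766186e-01, -9.39419418e-01,  1.58068951e-03],
       [-1.38189523e-04, -1.73304254e-03, -9.99998489e-01]]), 'force': array([0.23127423, 0.61545006, 0.63327579]), 'wrist_torque': array([ 0.00912109, -0.01068078, -0.02104456]), 'grip_force': 0.0, 'gripper_width': 0.08540057679095281}
```

View pics/t.png

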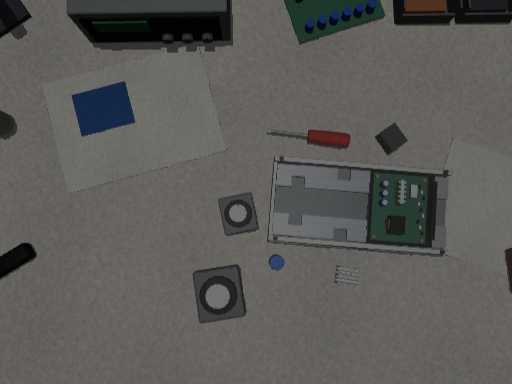

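View pics/s.png

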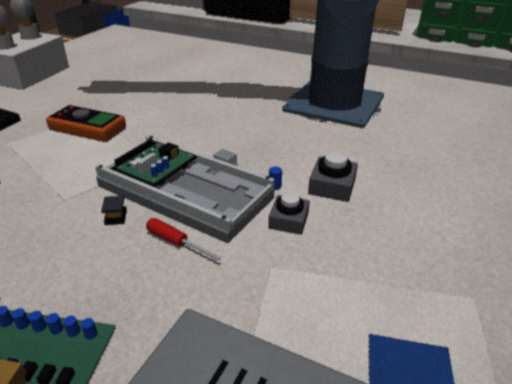

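The top view shows the cradle at u 270–447, v 158–253, with the tray at its right (-y) end and the bar at about (432,210). The small button is at (238,213) and the large one, not needed, at (218,295). I'll enlarge this area.

```bash
python3 - <<'E'
from h import *
im=cv2.imread('pics/t.png')[145:290,205:460]
cv2.imwrite('pics/tc.png',cv2.convertScaleAbs(cv2.resize(im,None,fx=3.1,fy=3.1,interpolation=cv2.INTER_CUBIC),alpha=1.8))
E
```

```text
(no output)
```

View pics/tc.png

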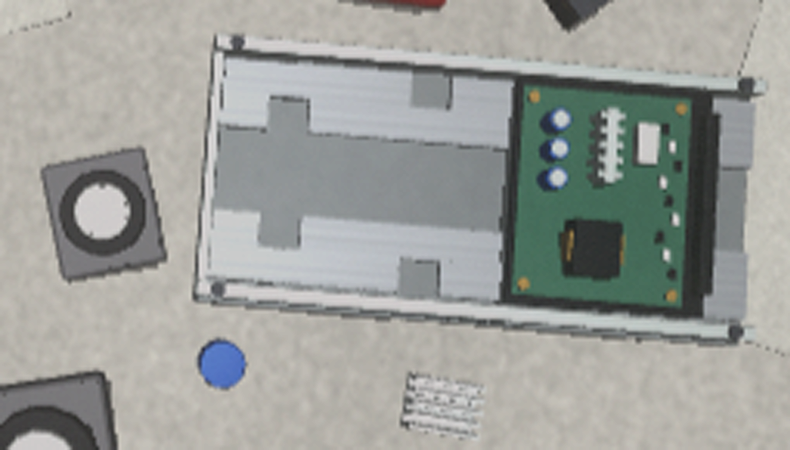

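```bash
python3 - <<'E'
from h import *
g=lambda u,v,z: ray('top',205+u/3.1,145+v/3.1,z)
A,B,C,D=[g(u,v,.046) for u,v in((237,42),(746,86),(218,289),(736,332))]
print(A,B,C,D,np.linalg.norm(A-B),np.linalg.norm(A-C))
c=((A+C)-(B+D))[:2]; th=np.arctan2(-c[0],c[1]); print('th',th,'centre',(A+B+C+D)/4)
y=c/np.linalg.norm(c); x=np.array([y[1],-y[0]])
for n,p in dict(btn=g(102,212,.048),barR1=g(720,114,.058),barR2=g(709,295,.058),stopin=g(216,180,.038),cap=g(222,363,.04),traynear=g(509,190,.045)).items():
  d=p[:2]-((A+B+C+D)/4)[:2]; print(n,p.round(4),'cr',(d@x).round(4),(d@y).round(4))
# notch corners, z=.030
for u,v in((411,106),(452,108),(268,97),(309,132),(258,247),(298,249),(399,258),(438,297)):
  p=g(u,v,.03);d=p[:2]-((A+B+C+D)/4)[:2];print((d@x).round(4),(d@y).round(4))
print(x,y)
E
```

```text
[0.60880197 0.00462201 0.046     ] [ 0.57802091 -0.27929896  0.046     ] [0.47197082 0.01880289 0.046     ] [ 0.44182149 -0.26572546  0.046     ] 0.28558464803328404 0.13756402743193957
th -0.10677934948563393 centre [ 0.5251538  -0.13039988  0.046     ]
btn [0.5156 0.0816 0.048 ] cr -0.0321 0.2098
barR1 [ 0.5613 -0.2591  0.058 ] cr 0.0497 -0.1241
barR2 [ 0.4626 -0.2474  0.058 ] cr -0.0497 -0.123
stopin [0.5325 0.018  0.038 ] cr -0.0085 0.1483
cap [0.4313 0.0174 0.04  ] cr -0.109 0.1369
traynear [ 0.5229 -0.1441  0.045 ] cr -0.0008 -0.0139
0.0434 0.0411
0.0442 0.0178
0.0416 0.1224
0.0237 0.0977
-0.0435 0.1214
-0.0427 0.0989
-0.043 0.0419
-0.0629 0.0186
[ 0.9943045  -0.10657655] [0.10657655 0.9943045 ]
```

The notches confirm the frame: the seat is 138 mm ahead of the tray. The bar's middle is at about (0.512, -0.253). Next I turn the tool square to the cradle and shut the fingers.

Call:
send_rows --series '[[1,[0,0,0],0.87],[1,[0,0,0],0.87],[1,[0,0,0],0.87],[1,[0,0,0],0.87],[1,[0,0,0],0.88]]' --force 40

```text
clock: 0.52
tool_pos: [0.2227, -0.6103, 0.2558]
tcp_rot: [[0.994, -0.111, -0.0], [-0.111, -0.994, 0.001], [-0.0, -0.001, -1.0]]
force: [0.1, -0.4, -0.6]
gripper_width: 0.0258
grip_force: 0.0
```

```bash
cat >> h.py <<'E'
def go(p):
    s=sense(); R=np.array(s['tcp_rot']); d=R.T@(np.array(p)-s['tool_pos'])/.04
    print(np.round(s['clock'],2),s['tool_pos'].round(4),'xang',np.degrees(np.arctan2(R[1,0],R[0,0])).round(2),'F',s['force'].round(2),'w',round(s['gripper_width'],4),'units',d.round(2))
E
python3 -c "
from h import *
go([.5072,-.298,.2])"
```

```text
0.52 [ 0.2227 -0.6103  0.2558] xang -6.37 F [ 0.13 -0.44 -0.59] w 0.0258 units [ 6.2  -8.55  1.4 ]
```

Call:
send_rows --series '[[1,[0.41,-0.57,0.09],0],[1,[0.41,-0.57,0.09],0],[1,[0.41,-0.57,0.09],0],[1,[0.41,-0.57,0.09],0],[1,[0.41,-0.57,0.09],0]]'

```text
clock: 0.93
tool_pos: [0.317, -0.5047, 0.2377]
tcp_rot: [[0.994, -0.107, -0.0], [-0.107, -0.994, 0.001], [-0.0, -0.001, -1.0]]
force: [-0.8, 0.3, 0.1]
gripper_width: -0.0002
grip_force: 0.0
```

Call:
send_rows --series '[[1,[0.41,-0.57,0.09],0],[1,[0.41,-0.57,0.09],0],[1,[0.41,-0.57,0.09],0],[1,[0.41,-0.57,0.09],0],[1,[0.41,-0.57,0.09],0]]'

```text
clock: 1.35
tool_pos: [0.4107, -0.4001, 0.2198]
tcp_rot: [[0.994, -0.107, -0.001], [-0.107, -0.994, 0.0], [-0.001, -0.0, -1.0]]
force: [1.3, -0.5, 0.3]
gripper_width: 0.0003
grip_force: 0.0
```

Call:
send_rows --series '[[1,[0.41,-0.57,0.09],0],[1,[0.41,-0.57,0.09],0],[1,[0.41,-0.57,0.09],0],[1,[0.41,-0.57,0.09],0],[1,[0,0,0],0]]'

```text
clock: 1.77
tool_pos: [0.4893, -0.311, 0.2049]
tcp_rot: [[0.995, -0.098, 0.001], [-0.098, -0.995, 0.004], [0.001, -0.004, -1.0]]
force: [0.3, 0.5, 0.4]
gripper_width: 0.0002
grip_force: 0.0
```

```bash
python3 -c "
from h import *
go([.5072,-.298,.065])
s,a=snap('wrist','w.png'); snap('top','t2.png')
p,f=K('wrist');M=np.linalg.inv(p['mount']);R=np.array(s['tcp_rot'])
for q in ([.512,-.2532,.058],[.5613,-.2591,.058],[.4626,-.2474,.058]):
  c=M@np.r_[R.T@(np.array(q)-s['tool_pos']),1];print(c[0]/c[2]*f+p['cx'],c[1]/c[2]*f+p['cy'])"
```

```text
1.77 [ 0.4893 -0.311   0.2049] xang -5.62 F [0.27 0.51 0.38] w 0.0002 units [ 0.41 -0.35  3.5 ]
179.77283344349433 164.31526825846635
176.5900362676955 99.05130501274068
182.74622456152764 222.5484753625321
```

View pics/w.png

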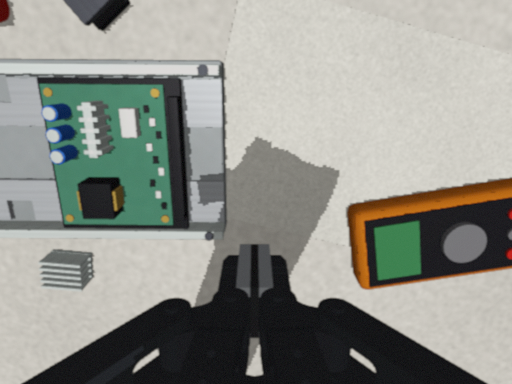

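The wrist view shows the bar's rear edge near u≈184, v 98–225, as predicted. The path down behind it is clear.

Call:
send_rows --series '[[1,[0.41,-0.2,0.5],0.1],[1,[0,0,0.9],0],[1,[0,0,0.9],0],[1,[0,0,0.9],0],[1,[0,0,0.2],0]]'

```text
clock: 2.28
tool_pos: [0.4977, -0.311, 0.0647]
tcp_rot: [[0.993, -0.119, -0.008], [-0.119, -0.993, 0.003], [-0.009, -0.002, -1.0]]
force: [-0.9, 0.7, -0.3]
gripper_width: 0.0002
grip_force: 0.0
```

Call:
send_rows --series '[[1,[0,0,0],0]]'

```text
clock: 2.37
tool_pos: [0.4994, -0.3117, 0.0675]
tcp_rot: [[0.993, -0.119, -0.006], [-0.119, -0.993, 0.002], [-0.006, -0.001, -1.0]]
force: [-0.2, -0.1, 1.2]
gripper_width: 0.0001
grip_force: 0.0
```

```bash
python3 -c "
from h import *
go([.5072,-.298,.065])"
```

```text
2.37 [ 0.4994 -0.3117  0.0675] xang -6.81 F [-0.23 -0.05  1.22] w 0.0001 units [ 0.15 -0.36  0.06]
```

Call:
send_rows --series '[[1,[0.16,-0.2,0.04],-0.11],[1,[0,-0.2,0],0],[1,[0,-0.2,0],0],[1,[0,-0.2,0],0],[1,[0,0,0],0]]'

```text
clock: 2.78
tool_pos: [0.5133, -0.2776, 0.0694]
tcp_rot: [[0.995, -0.102, 0.002], [-0.102, -0.995, 0.001], [0.002, -0.001, -1.0]]
force: [1.0, 1.4, 0.7]
gripper_width: 0.0001
grip_force: 0.0
```

Call:
send_rows --series '[[1,[0,-0.1,0],0],[1,[0,-0.1,0],0],[1,[0,-0.1,0],0],[1,[0,-0.1,0],0],[1,[0,-0.1,0],0]]'

```text
clock: 3.2
tool_pos: [0.5141, -0.2613, 0.0685]
tcp_rot: [[0.994, -0.106, 0.0], [-0.106, -0.994, -0.001], [0.0, 0.001, -1.0]]
force: [0.4, -2.5, 0.8]
gripper_width: 0.0001
grip_force: 1.5
```

```bash
cat >> h.py <<'E'
def cr():
    s=sense();d=(s['tool_pos']-[.52515,-.1304,0])[:2];x=np.array([.9943,-.10658]);y=np.array([.10658,.9943])
    R=np.array(s['tcp_rot']);print('t',round(s['clock'],2),'cr',(d@x).round(4),(d@y).round(4),'z',s['tool_pos'][2].round(4),'xang',np.degrees(np.arctan2(R[1,0],R[0,0])).round(2),'F',s['force'].round(2))
E
python3 -c "
from h import *
cr()"
```

```text
t 3.2 cr 0.003 -0.1314 z 0.0685 xang -6.11 F [ 0.43 -2.54  0.8 ]
```

Contact felt (2.5 N). Now I push.

Call:
send_rows --series '[[1,[-0.07,-0.1,0.06],0],[1,[0,-0.13,0],0],[1,[0,-0.13,0],0],[1,[0,-0.13,0],0],[1,[0,-0.13,0],0]]'

```text
clock: 3.62
tool_pos: [0.5139, -0.235, 0.0658]
tcp_rot: [[0.994, -0.105, -0.0], [-0.105, -0.994, 0.0], [-0.0, -0.0, -1.0]]
force: [-0.6, -3.6, 1.3]
gripper_width: 0.0001
grip_force: 1.6
```

Call:
send_rows --series '[[1,[0,-0.13,0],0],[1,[0,-0.13,0],0],[1,[0,-0.13,0],0],[1,[0,-0.13,0],0],[1,[0,-0.13,0],0]]'

```text
clock: 4.03
tool_pos: [0.5167, -0.2091, 0.0658]
tcp_rot: [[0.994, -0.105, -0.0], [-0.105, -0.994, 0.0], [-0.0, -0.0, -1.0]]
force: [0.1, -2.3, 0.9]
gripper_width: 0.0001
grip_force: 1.5
```

Call:
send_rows --series '[[1,[0,-0.13,0],0],[1,[0,-0.13,0],0],[1,[0,-0.13,0],0],[1,[0,-0.13,0],0],[1,[0,-0.13,0],0]]'

```text
clock: 4.45
tool_pos: [0.5194, -0.1833, 0.0658]
tcp_rot: [[0.994, -0.105, -0.0], [-0.105, -0.994, 0.0], [-0.0, -0.0, -1.0]]
force: [0.6, -3.0, -0.8]
gripper_width: -0.0
grip_force: 1.4
```

```bash
python3 -c "
from h import *
cr()"
```

```text
t 4.45 cr -0.0 -0.0532 z 0.0658 xang -6.05 F [ 0.62 -3.   -0.82]
```

Call:
send_rows --series '[[1,[0,-0.1,0],0],[1,[0,-0.1,0],0],[1,[0,-0.1,0],0],[1,[0,-0.1,0],0],[1,[0,-0.1,0],0]]'

```text
clock: 4.87
tool_pos: [0.5215, -0.1637, 0.0658]
tcp_rot: [[0.994, -0.106, -0.0], [-0.106, -0.994, -0.0], [-0.0, 0.0, -1.0]]
force: [-0.6, -2.9, 0.1]
gripper_width: 0.0002
grip_force: 1.3
```

Call:
send_rows --series '[[1,[0,-0.1,0],0],[1,[0,-0.1,0],0],[1,[0,-0.1,0],0],[1,[0,-0.1,0],0],[1,[0,-0.1,0],0]]'

```text
clock: 5.28
tool_pos: [0.5237, -0.1437, 0.0658]
tcp_rot: [[0.994, -0.105, -0.0], [-0.105, -0.994, 0.0], [-0.0, -0.0, -1.0]]
force: [-0.4, -1.3, 0.1]
gripper_width: 0.0002
grip_force: 1.3
```

Call:
send_rows --series '[[1,[0,-0.06,0],0],[1,[0,-0.06,0],0],[1,[0,-0.06,0],0],[1,[0,-0.06,0],0]]'

```text
clock: 5.62
tool_pos: [0.5247, -0.1344, 0.0658]
tcp_rot: [[0.994, -0.106, -0.0], [-0.106, -0.994, -0.0], [-0.0, 0.0, -1.0]]
force: [-0.1, -2.5, 0.1]
gripper_width: -0.0001
grip_force: 1.2
```

```bash
python3 -c "
from h import *
cr()"
```

```text
t 5.62 cr -0.0001 -0.0041 z 0.0658 xang -6.06 F [-0.09 -2.5   0.11]
```

Call:
send_rows --series '[[1,[0,-0.04,0],0],[1,[0,-0.04,0],0],[1,[0,-0.04,0],0],[1,[0,-0.04,0],0]]'

```text
clock: 5.95
tool_pos: [0.5253, -0.1281, 0.0658]
tcp_rot: [[0.994, -0.106, -0.0], [-0.106, -0.994, -0.0], [-0.0, 0.0, -1.0]]
force: [0.2, -2.8, 0.7]
gripper_width: 0.0003
grip_force: 1.0
```

Call:
send_rows --series '[[1,[0,-0.04,0],0],[1,[0,-0.04,0],0]]'

```text
clock: 6.12
tool_pos: [0.5255, -0.1259, 0.0658]
tcp_rot: [[0.994, -0.106, -0.0], [-0.106, -0.994, -0.001], [-0.0, 0.001, -1.0]]
force: [-0.7, -8.5, -0.1]
gripper_width: -0.0001
grip_force: 3.5
```

Call:
send_rows --series '[[1,[0,-0.04,0],0],[1,[0,0,0],0]]'

```text
clock: 6.28
tool_pos: [0.5255, -0.1259, 0.0659]
tcp_rot: [[0.994, -0.107, -0.0], [-0.107, -0.994, -0.003], [0.0, 0.003, -1.0]]
force: [-1.2, -7.5, -0.7]
gripper_width: -0.0
grip_force: 3.5
```

The tray stopped dead, with the force up from 2.8 to 8 N. I'll back off, rise and check by picture.

Call:
send_rows --series '[[1,[0,0.3,0],0],[1,[0,0.4,0],0],[1,[0,0,-0.9],0],[1,[0,0,-1],0],[1,[0,0,-1],0]]'

```text
clock: 6.7
tool_pos: [0.5221, -0.1511, 0.1826]
tcp_rot: [[0.994, -0.106, -0.002], [-0.106, -0.994, 0.001], [-0.002, -0.001, -1.0]]
force: [1.4, -0.1, 0.4]
gripper_width: -0.0001
grip_force: 0.0
```

Call:
send_rows --series '[[1,[0,0.5,-0.6],0],[1,[0,0.5,0],0],[1,[0,0,0],0]]'

```text
clock: 6.95
tool_pos: [0.519, -0.1957, 0.2082]
tcp_rot: [[0.994, -0.11, 0.004], [-0.11, -0.994, -0.003], [0.004, 0.003, -1.0]]
force: [-0.9, -0.9, 0.4]
gripper_width: -0.0003
grip_force: 0.0
```

```bash
python3 - <<'E'
from h import *
cr()
s,_=snap('top','t3.png'); _,b=snap('scene','s3.png'); snap('wrist','w3.png')
im=cv2.imread('pics/t3.png')[145:290,205:460]; z=lambda i,k:cv2.convertScaleAbs(cv2.resize(i,None,fx=k,fy=k,interpolation=cv2.INTER_CUBIC),alpha=1.7)
a=z(im,3.1); b=cv2.imread('pics/s3.png')
A=cv2.resize(cv2.imread('pics/t3.png')[150:260,205:450],(400,180)); 
S=z(b[130:250,90:320],1.7)[:,:391]; S=cv2.resize(S,(400,209))
W=cv2.resize(cv2.imread('pics/w3.png'),(400,300))
cv2.imwrite('pics/m3.png',np.vstack([np.hstack([cv2.convertScaleAbs(A,alpha=1.7),np.zeros((180,400,3),np.uint8)]),np.hstack([np.vstack([S,np.zeros((91,400,3),np.uint8)]),W])]))
E
```

```text
t 6.95 cr 0.0009 -0.0655 z 0.2082 xang -6.31 F [-0.89 -0.89  0.43]
```

View pics/m3.png

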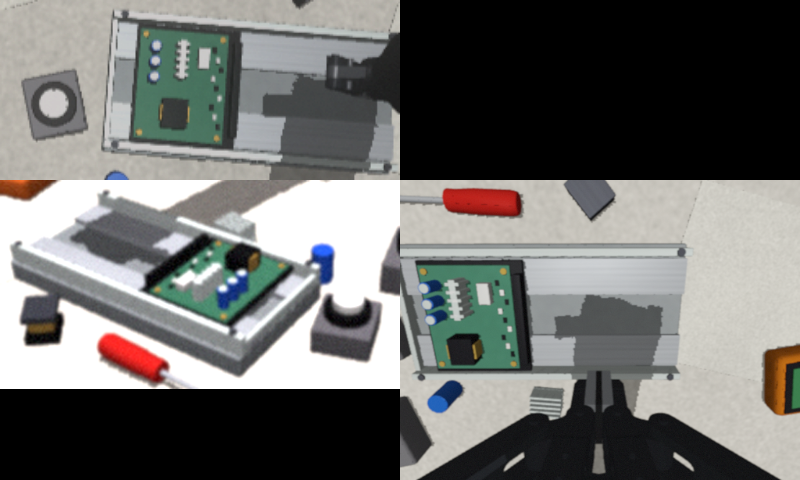

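```bash
python3 - <<'E'
from h import *
im=cv2.imread('pics/t3.png')[150:245,265:365]
cv2.imwrite('pics/c3.png',cv2.convertScaleAbs(cv2.resize(im,None,fx=6,fy=6,interpolation=cv2.INTER_CUBIC),alpha=1.9))
E
```

```text
(no output)
```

View pics/c3.png

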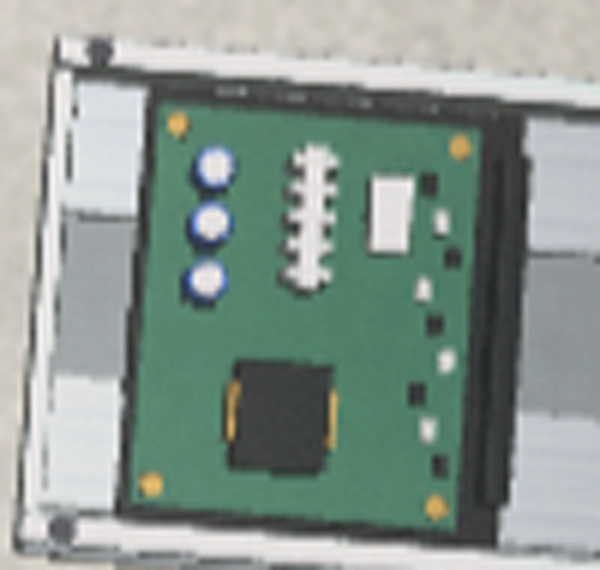

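```bash
python3 - <<'E'
from h import *
x=np.array([.9943,-.10658]);y=np.array([.10658,.9943])
def f(P,k,o,z):
  Q=[ray('top',o[0]+u/k,o[1]+v/k,z)[:2]-[.52515,-.1304] for u,v in P]; 
  m=np.mean(Q,0); print(z,(m@x).round(4),(m@y).round(4),[(q@y).round(4) for q in Q])
f([(535,96),(681,109),(524,283),(671,296)],3.1,(205,145),.048)
for z in(.042,.048): f([(177,124),(460,147),(151,485),(436,507)],6,(265,150),z)
for z in(.052,.058): print([((ray('top',265+u/6,150+v/6,z)[:2]-[.52515,-.1304])@y).round(4) for u,v in((527,118),(502,500))])
E
```

```text
0.048 0.0003 -0.0652 [np.float64(-0.0244), np.float64(-0.106), np.float64(-0.0246), np.float64(-0.1059)]
0.042 -0.0017 0.0775 [np.float64(0.1187), np.float64(0.0366), np.float64(0.1181), np.float64(0.0364)]
0.048 -0.0022 0.0782 [np.float64(0.1192), np.float64(0.0376), np.float64(0.1186), np.float64(0.0375)]
[np.float64(0.0198), np.float64(0.0197)]
[np.float64(0.021), np.float64(0.0209)]
```

The pictures agree with a seated tray. Its centre is about 4 mm past my notch midpoint, which fits a stop against the far side of the notches, and the base-edge estimate suggests the true seat is 2 mm further on. The stop force also fits. Next is the small button at (0.516, 0.082).

```bash
python3 -c "
from h import *
go([.5156,.0816,.16])"
```

```text
7.1 [ 0.5184 -0.1903  0.2054] xang -6.05 F [ 0.45 -0.22 -0.41] w -0.0 units [-0.78 -6.75  1.14]
```

Call:
send_rows --series '[[1,[-0.08,-0.68,0],0],[1,[-0.08,-0.68,0],0],[1,[-0.08,-0.68,0],0],[1,[-0.08,-0.68,0],0],[1,[-0.08,-0.68,0],0]]'

```text
clock: 7.52
tool_pos: [0.5164, -0.0513, 0.2051]
tcp_rot: [[0.995, -0.104, -0.002], [-0.104, -0.995, 0.001], [-0.002, -0.001, -1.0]]
force: [0.3, 0.4, 0.3]
gripper_width: 0.0001
grip_force: 0.0
```

Call:
send_rows --series '[[1,[-0.08,-0.68,0],0],[1,[-0.08,-0.68,0],0],[1,[-0.08,-0.68,0],0],[1,[-0.08,-0.68,0],0],[1,[-0.08,-0.6,0],0]]'

```text
clock: 7.93
tool_pos: [0.5141, 0.083, 0.2051]
tcp_rot: [[0.995, -0.102, -0.002], [-0.102, -0.995, 0.001], [-0.002, -0.001, -1.0]]
force: [-0.4, -0.1, -0.5]
gripper_width: 0.0001
grip_force: 0.0
```

Call:
send_rows --series '[[1,[0,0,0],0],[1,[0,0,0],0]]'

```text
clock: 8.1
tool_pos: [0.5142, 0.0824, 0.2051]
tcp_rot: [[0.995, -0.1, -0.002], [-0.1, -0.995, 0.001], [-0.002, -0.001, -1.0]]
force: [0.2, 0.3, 0.2]
gripper_width: 0.0
grip_force: 0.0
```

```bash
python3 -c "
from h import *
s,_=snap('wrist','w4.png')
go([.5156,.0816,.1])"
```

```text
8.15 [0.5145 0.0806 0.2052] xang -5.91 F [-0.73 -0.52 -0.1 ] w -0.0002 units [ 0.03 -0.03  2.63]
```

View pics/w4.png

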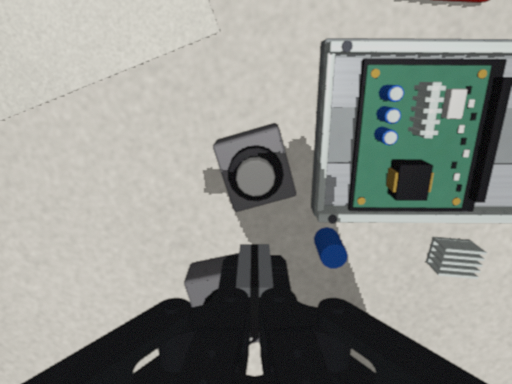

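The button cap is at (256,177) in the wrist view, straight ahead of the tool. The tray lies level behind the stop wall.

```bash
python3 -c "
from h import *
s=sense();p=ray('wrist',256,177,.048,s);print(p)
go([p[0],p[1],.08])"
```

```text
[0.51766417 0.0792985  0.048     ]
8.15 [0.5145 0.0806 0.2052] xang -5.91 F [-0.73 -0.52 -0.1 ] w -0.0002 units [0.09 0.02 3.13]
```

Call:
send_rows --series '[[1,[0.06,0,0.7],0],[1,[0,0,0.8],0],[1,[0,0,0.8],0],[1,[0,0,0.7],0],[1,[0,0,0],0]]'

```text
clock: 8.57
tool_pos: [0.5136, 0.0774, 0.081]
tcp_rot: [[0.994, -0.107, -0.009], [-0.107, -0.994, -0.002], [-0.009, 0.003, -1.0]]
force: [-1.4, -1.0, 0.2]
gripper_width: -0.0003
grip_force: 0.0
```

Call:
send_rows --series '[[1,[0,0,0.1],0],[1,[0,0,0.1],0],[1,[0,0,0],0]]'

```text
clock: 8.82
tool_pos: [0.5185, 0.0792, 0.0788]
tcp_rot: [[0.994, -0.106, 0.002], [-0.106, -0.994, 0.0], [0.002, -0.0, -1.0]]
force: [0.2, 0.4, -0.0]
gripper_width: -0.0
grip_force: 0.0
```

Call:
send_rows --series '[[1,[0,0,0.08],0],[1,[0,0,0.08],0],[1,[0,0,0],0]]'

```text
clock: 9.07
tool_pos: [0.5189, 0.0794, 0.0722]
tcp_rot: [[0.994, -0.106, 0.003], [-0.106, -0.994, 0.0], [0.003, -0.001, -1.0]]
force: [1.3, -0.1, 4.3]
gripper_width: -0.0003
grip_force: 2.1
```

Call:
send_rows --series '[[1,[0,0,0.06],0],[1,[0,0,0.06],0],[1,[0,0,0],0]]'

```text
clock: 9.32
tool_pos: [0.5191, 0.0794, 0.0704]
tcp_rot: [[0.994, -0.106, 0.002], [-0.106, -0.994, 0.0], [0.002, -0.0, -1.0]]
force: [-8.6, -2.9, 41.6]
gripper_width: 0.0
grip_force: 20.6
```

The button bottomed out hard, so I let go.

Call:
send_rows --series '[[1,[0,0,-0.4],0],[1,[0,0,-0.8],0],[1,[0,0,-0.8],0],[1,[0,0,-0.8],0],[1,[0,0,0],0]]'

```text
clock: 9.73
tool_pos: [0.5209, 0.0801, 0.1843]
tcp_rot: [[0.994, -0.106, 0.009], [-0.106, -0.994, 0.002], [0.009, -0.003, -1.0]]
force: [1.3, -0.4, -0.4]
gripper_width: -0.0
grip_force: 0.0
```

Call:
send_rows --series '[[1,[0,0,0],0],[1,[0,0,0],0],[1,[0,0,0],0]]'

```text
clock: 9.98
tool_pos: [0.5165, 0.0792, 0.1774]
tcp_rot: [[0.994, -0.105, -0.003], [-0.105, -0.994, -0.001], [-0.003, 0.001, -1.0]]
force: [-0.4, 0.2, -0.1]
gripper_width: 0.0
grip_force: 0.0
```

```bash
python3 -c "
from h import *
cr(); s,_=snap('wrist','w5.png'); print(order.close_job())"
```

```text
t 9.98 cr -0.0309 0.2075 z 0.1774 xang -6.05 F [-0.44  0.22 -0.07]
the job is handed in; nothing more can be done
None
```

I pushed the tray until it stopped dead at the notches, pressed the start button to its end stop and released it, and handed the job in at about 10 s; no verdict came back, the drop is inferred from the stop force and tray position rather than a height measurement, and the press peaked at about 42 N at the fingertip, just above the 40 N limit stated for the arm and gripper body.

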